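Release the spring collar and stow the length stop of the soap-cutting jig

TASK

The soap cutting is done, so put the length stop away. Pull the jig's spring collar up, turn it anticlockwise until it drops back down in its open position and leave it there, then lift the stop off the post and stand it on the bare bench, flat on its plate and clear of the jig, and let go. Take it again another way (in the bay fingers fit only at the two narrow ends of its blue block) and lay it fully home in the blue storage bay, flat on the floor inside the lips with the blue block next to the tall wooden back board; do not disturb the soap bar, the jar or the scraper.

Things in the scene. Friction and masses are not known exactly. Their poses are not given: they have to be found in the camera images.
- jig: Wooden cutting jig, fixed. Origin: on the bench, on the axis of the collar post. Base board 18 mm thick, x -60 to +125 mm, y +-65. Post: hub 31 mm in diameter up to z = 27, cap 18 mm in diameter, top (highest point) at z = 88. Wooden cheeks at y = +-33 to +-51, x = 60 to 94 and 100 to 120, up to z = 84: no room there for fingers at the narrow ends of the blue block.
- collar_grip (a point): On the axis of the knurled steel collar at gripping height, 61 mm above the bench when down. Its round grip, 28 mm in diameter, reaches 25 mm below to 10 mm above this point; the post's cap ends 27 mm above. At its foot an orange bar of two lugs, 50 x 10 x 6 mm, top 25.5 mm below this point, lies over the stop's plate when locked. Its axes turn with the collar.
- collar_lift (a joint): How far the collar is pulled straight up: 0 = down, 0.012 m = top of its travel. A spring pulls it down with about 4 N at 0 and 8 N at the top.
- collar_turn (a joint): Turn of the collar, anticlockwise from above: 0 to 0.06 = locked; 1.2 rad = open, at an end stop (lugs along the jig's x, in line with the notches of the stop). An inner tooth blocks turning unless it is raised over 8 mm, best 10 to 12. Let go beyond 1.1 rad it springs down and stays open; short of that it stays up on the tooth. The turn itself takes little torque (0.03 N m).
- stop: Length stop, about 180 to 290 g: plywood plate 10 mm thick (x -40 to +90, y +-28 mm) with an upright blue block (x 66 to 90, flush with the plate's end, y +-25, top at z = 66). Origin: plate's underside, middle of its opening, a 34 mm square with notches 20 mm wide out to x = +-29. It starts round the post on the jig's board, axes as the jig's, and must rise 72 mm to clear the post.
- stop_top (a point): Centre of the top face of the stop's blue block, (78, 0, 66) mm in the stop's frame; axes as the stop's. The block is 24 mm thick along x, 50 mm wide along y.
- bay: Blue storage bay, fixed. Origin: on the bench, under the place of the stop's origin when home, x axes alike (block towards +x). Floor 5 mm thick; lips up to z = 15 mm round a space x -44 to +94, y +-33 (4 to 5 mm play all round the plate). At +x a wooden back board, 12 mm thick, 100 wide, up to z = 78: no finger fits between it and the block, so hold the block by its narrow ends here.
- soap: Bystander: grey-blue soap bar, 80 x 52 x 26 mm, lying flat. Origin at its underside.
- jar: Bystander: amber jar with black cap, 48 mm diameter, 85 mm high, upright. Origin at its underside.
- scraper: Bystander: flat scraper (spatula) 200 mm long, lying along its x.

How it is judged:
By the outcome, as a careful person would: the job done as asked, in the order asked, and still so for the second after the job is handed in, with the robot touching nothing.
It also fails if it takes over 67 s, if anything falls off the work surface, if the arm or the gripper's body presses on something with over 40 N, if the wrist force passes 120 N, or if a joint passes its speed limit or range.

ROBOT

A 6-joint arm with a two-finger parallel gripper is mounted at the origin on the work surface. World frame = base frame: x ahead of the robot, y to its left, z up, the work surface at z = 0. Lengths are in m, angles in rad, forces in N, time in s.
With the tool pointing down it reaches from about 0.375 to 0.975 m from the base axis. Payload 3.8 kg.
Tool frame: the origin (TCP) lies at the very end of the fingers, on their centre line; the grasp point (between the pads) lies 19 mm behind it; z points along the fingers, y is the line along which they close (so a half turn about z gives the same grasp; the last joint's range is limited). The gripper opens to 85 mm and grips with 20 to 120 N. Pads are 22 mm wide; open, the fingers measure 114 mm over their backs; the gripper's body (76 mm by 85 mm) begins 54 mm behind the grasp point. The pads swing forward as they close: fully open they stand 13 mm farther back than shut.
Start: joints at [-1.359, 0.264, 1.604, -0, 1.274, -0.037], TCP at [0.166, -0.654, 0.231] pointing down, gripper open.
Joint ranges: [-2.63, 2.63], [-0.94, 2.18], [0.31, 2.57], [-1.31, 4.45], [0, 2.66], [-2.55, 2.55]. Speed limits (rad/s): [2.57, 2.57, 3.14, 3.14, 3.14, 3.14].

INTERFACE

Orientations are given as a rotation vector (axis times angle).
In Python, from workcell import read_state, read_camera, calibration, finish_job gives the robot as it stands.
- The arm moves only by the tool step_arm, never from a script. Its argument "commands" is a list of rows, each an object of numbers: "fingers": the gripper's target within -1 to 1 (shut at 1, half-way at 0, fully open at -1); "dx", "dy", "dz": the shift along the tool's x, y, z in m; "roll": the turn about the tool's z in degrees. In form: [{"fingers": .., "dx": .., "dy": .., "dz": .., "roll": ..}, ...]. A call has 1 to 8 rows; each row is the pose to reach, as a shift and turn from the pose commanded when the call began, along the tool's axes at that moment; what a row does not reach only later rows make up. A row lasts 1/8 s, in which the tool goes at most 62.5 mm and 10.7 degrees, less where a joint would pass 70% of its speed; a pose out of reach is approached as far as the arm can. A call with a gripper value outside its range is refused whole. The fingers move at their own pace and stop on an object; "squeeze" is the grip in N (left out, the last holds). Time passes only in rows, so rows that repeat a pose let the fingers close. It gives the time, the measured TCP pose, the force, the opening and the grip force at its end, in the units of the state.
- read_state(): the state, without advancing time (a new reading comes with each control period).
- read_camera(name): name is "side" or "top" or "wrist"; returns (picture, depth): 480x640x3 uint8, blue, green, red; 480x640 float32, m along the optical axis (not along the pixel's ray), 0 where there is no reading.
- calibration(name): a dict with "intrinsics" (3x3 intrinsics, pixels), "world_to_cam" (4x4, takes a point from world to camera coordinates). Camera axes: x right, y up, looking along -z (the intrinsics and any distortion apply to the point x, -y, -z); pixel columns grow to the right and rows downward; lengths in m; the calibration is good to about 2 mm. A picture is of the moment at which its call begins: read the wrist's pose just before it. calibration takes no time and is no camera call; for the wrist camera it gives the pose at the moment of the call.
- finish_job(): hands the job in; it is judged then, once.
The state is a dict: "time": time; "q": joint angles; "joint_vel": joint speeds; "joint_torque": joint torques, N m; "tool_pos": TCP position; "tcp_rot": TCP orientation; "wrist_force": force on the tool from outside, world axes, zero at the start; "torque": the same for the moment, N m; "width": opening from 0.0 (shut) to 1.0 (fully open); "grip_force": force on a finger pad.
Only numpy, scipy, OpenCV 4.12 (cv2) and the standard library are available. Lean on these libraries where they do the work, as an engineer would, in place of code of your own. Each camera call takes 0.05 s, during which the arm holds its last target. There are 200 camera calls.

## Working session

There is one attempt and no reset: what is moved stays moved. The work goes in short steps, Python scripts to look and compute and a tool call to move; the robot and the scene stay as the last step left them, time stands still between calls to the robot, and variables do not carry over. Pictures are saved under pics/ and viewed, at most 10 in all, crops included, and the job is handed in when it is done.

Besides the shell and the picture viewer there is one more tool, called after ">>>" as name(argument=value, ...) on one line, values as JSON. step_arm: Moves the arm, as the interface text tells. Its arguments: {"type":"object","properties":{"commands":{"type":"array","items":{"type":"object","properties":{"fingers":{"type":"number"},"dx":{"type":"number"},"dy":{"type":"number"},"dz":{"type":"number"},"roll":{"type":"number"}}}},"squeeze":{"type":"number"}},"required":["commands"]}

```bash
mkdir -p pics; cat > h.py <<'E'
import numpy as np, cv2
from workcell import *
def grab(n):
    c=calibration(n); im,d=read_camera(n); return im,d,np.array(c["intrinsics"]),np.array(c["world_to_cam"]),c
def cloud(d,K,T):
    v,u=np.mgrid[:480,:640]
    p=np.stack([(u-K[0,2])/K[0,0]*d,-(v-K[1,2])/K[1,1]*d,-d],-1)
    M=np.linalg.inv(T); return p@M[:3,:3].T+M[:3,3]
def pix(p,K,T):
    q=T[:3,:3]@np.array(p)+T[:3,3]; return K[0,0]*q[0]/-q[2]+K[0,2],K[1,2]+K[1,1]*q[1]/q[2]
E
python3 - <<'E'
from h import *
s=read_state();print(s)
for n in("top","side"):
    im,d,K,T,c=grab(n);cv2.imwrite(f"pics/{n}0.png",im);np.save(f"pics/{n}0.npy",d);print(c,(d>0).mean())
E
```

```text
{'time': 0.0, 'q': array([-1.35889830e+00,  2.64757345e-01,  1.60540985e+00,  1.05517398e-05,
        1.27368498e+00, -3.68873972e-02]), 'joint_vel': array([ 1.21966905e-03, -5.68162221e-04, -7.57554559e-04, -1.34940672e-03,
       -6.14176564e-04,  4.06560700e-05]), 'joint_torque': array([ 3.58945208e-04, -5.15102541e+01, -3.67312396e+01, -1.68014240e-04,
        1.29829621e-02, -2.19046626e-05]), 'tool_pos': array([ 0.16605644, -0.65348774,  0.22993984]), 'tcp_rot': array([-3.11508442e+00, -3.89499983e-01,  2.94188824e-04]), 'wrist_force': array([ 0.53571114,  0.59409792, -0.08642502]), 'torque': array([-0.02082869,  0.04726931, -0.01267324]), 'grip_force': 0.0, 'width': 0.9972363246305521}
{'intrinsics': array([[551.3388726 ,   0.        , 314.32662137],
       [  0.        , 551.3388726 , 244.53942677],
       [  0.        ,   0.        ,   1.        ]]), 'world_to_cam': array([[-2.15899721e-02, -9.99766658e-01, -7.09176245e-04,
         2.99861476e-02],
       [ 9.85058001e-01, -2.13935572e-02,  1.70888997e-01,
        -6.25504381e-01],
       [-1.70864294e-01,  2.99090895e-03,  9.85290032e-01,
        -7.95698950e-01],
       [ 0.00000000e+00,  0.00000000e+00,  0.00000000e+00,
         1.00000000e+00]])} 0.9958561197916667
{'intrinsics': array([[456.5719185 ,   0.        , 317.29567439],
       [  0.        , 456.5719185 , 240.17796803],
       [  0.        ,   0.        ,   1.        ]]), 'world_to_cam': array([[-0.99959352, -0.0279133 , -0.00579989,  0.62118144],
       [ 0.01554641, -0.70421436,  0.70981719, -0.06766651],
       [-0.0238977 ,  0.7094385 ,  0.70436207, -0.82855589],
       [ 0.        ,  0.        ,  0.        ,  1.        ]])} 0.9960514322916667
```

View pics/top0.png

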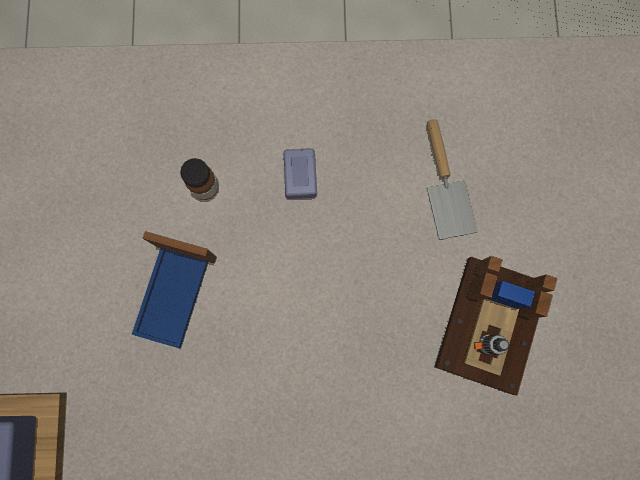

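View pics/side0.png

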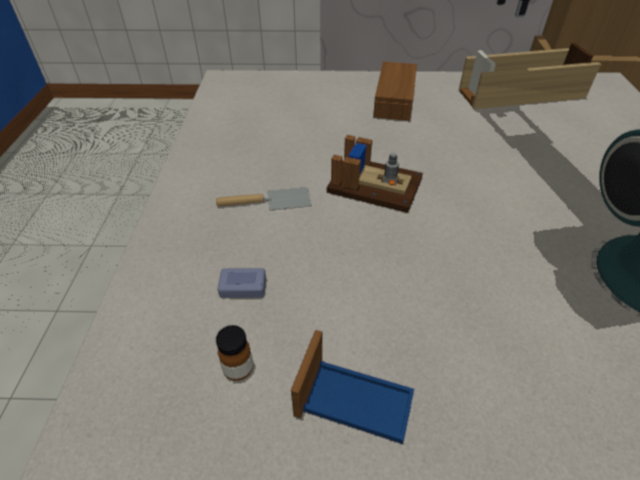

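The top view shows the jig lower right (post at about 495,344, stop block at 516,293) and the bay on the left (171,297, back board at 180,247). The soap (300,174), jar (200,180) and scraper (450,185) are all ahead of them.

```bash
cat > m.py <<'E'
from h import *
def rect(p): 
    (c,wh,a)=cv2.minAreaRect((p[:,:2]*1000).astype(np.float32)); return np.round(c,1),np.round(wh,1),round(a,1)
def stat(nm,p): print(nm,len(p),"mean",np.round(p.mean(0)*1000,1),"rect",rect(p))
E
python3 - <<'E'
from m import *
im=cv2.imread("pics/top0.png");d=np.load("pics/top0.npy");c=calibration("top")
P=cloud(d,np.array(c["intrinsics"]),np.array(c["world_to_cam"]))
hsv=cv2.cvtColor(im,cv2.COLOR_BGR2HSV).astype(int);H,S,V=hsv[...,0],hsv[...,1],hsv[...,2]
v,u=np.mgrid[:480,:640];Z=P[...,2]
print("bench z",np.median(Z[250:450,250:400]))
blue=(H>100)&(H<125)&(S>140)
j=(u>425)&(u<570)&(v>250)&(v<400)
stat("block",P[blue&j&(Z>.075)])
stat("jigboard",P[j&(Z>.01)&(Z<.024)])
stat("posttop",P[j&(u>475)&(v>325)&(Z>.099-.02)&(v<365)])
stat("plate",P[j&(Z>.024)&(Z<.032)])
og=(H<14)&(S>200)&(V>150)&j
stat("orange",P[og])
b=(u>120)&(u<230)&(v>220)&(v<360)
stat("bayfloor",P[b&blue&(Z<.009)])
stat("baylips",P[b&blue&(Z>.010)&(Z<.02)])
stat("bayboard",P[b&(Z>.07)])
stat("soap",P[(u>270)&(u<330)&(v>140)&(v<210)&(Z>.02)])
stat("jar",P[(u>170)&(u<230)&(v>150)&(v<210)&(Z>.08)])
E
```

```text
bench z -0.0006493548615172373
block 584 mean [ 541.4 -275.    87.1] rect (array([ 523.8, -140.6]), array([ 42.6, 327.8]), 7.6)
jigboard 5411 mean [ 482.6 -249.    17.3] rect (array([ 499.7, -261.3]), array([131.5, 185.2]), 69.6)
posttop 162 mean [ 470.6 -217.1  182.2] rect (array([ 472.1, -119.4]), array([277.1,  17. ]), 88.9)
plate 1877 mean [ 489.9 -255.9   27.3] rect (array([ 506.8, -262.3]), array([ 98.8, 159.2]), 69.8)
orange 2 mean [ 469.  -226.3   32.7] rect (array([ 469. , -226.3]), array([1.5, 0. ]), 172.3)
bayfloor 3201 mean [553.9 249.6   4.4] rect (array([555.7, 249.5]), array([ 64.5, 135.2]), 73.0)
baylips 735 mean [538.5 251.2  14.3] rect (array([552.4, 248.7]), array([ 78.1, 140.5]), 73.3)
bayboard 611 mean [614.4 205.8 151.7] rect (array([575. , 138.3]), array([301.8,  35.7]), 58.5)
soap 1475 mean [749.4  37.3  32.7] rect (array([636.7,  34.3]), array([312.5,  51.8]), 1.6)
jar 628 mean [731.8 192.9 101. ] rect (array([624.2, 106.2]), array([332.9,  42.3]), 38.6)
```

```bash
cat >> h.py <<'E'
from scipy.spatial.transform import Rotation as R
def to(xyz,th=None):
    "shift (mm, tool axes) and roll (deg) from the present pose to a TCP target in m / tool-x yaw in deg"
    s=read_state();r=R.from_rotvec(s["tcp_rot"]).as_matrix();yaw=np.degrees(np.arctan2(r[1,0],r[0,0]))
    print("t",round(s["time"],2),"tcp",np.round(s["tool_pos"]*1000,1),"yaw",round(yaw,2),"tilt",np.round(r[:,2],3),"F",np.round(s["wrist_force"],1),"w",round(s["width"]*85,1),"g",round(s["grip_force"],1),"q6",round(s["q"][5],2))
    sh=r.T@(np.array(xyz)-s["tool_pos"])*1000
    print("shift",np.round(sh,1),"roll",None if th is None else round((yaw-th+180)%360-180,2))
E
python3 -c "
from h import *
to([.469,-.250,.22],-55)"
```

```text
t 0.1 tcp [ 166.  -653.6  230. ] yaw 14.26 tilt [-0.     0.002 -1.   ] F [-0.7 -0.   0. ] w 85.3 g 0.0 q6 -0.04
shift [ 393.  -316.5   10.7] roll 69.26
```

>>> step_arm(commands=[{"fingers":-1,"dx":0.05,"dy":-0.04,"dz":0.001,"roll":9},{"dx":0.1,"dy":-0.08,"dz":0.0025,"roll":18},{"dx":0.15,"dy":-0.12,"dz":0.004,"roll":27},{"dx":0.2,"dy":-0.16,"dz":0.005,"roll":36},{"dx":0.25,"dy":-0.2,"dz":0.006,"roll":45},{"dx":0.3,"dy":-0.24,"dz":0.008,"roll":54},{"dx":0.35,"dy":-0.28,"dz":0.01,"roll":62},{"dx":0.393,"dy":-0.3165,"dz":0.0107,"roll":69.3}], squeeze=40)

```text
invalid input
```

```bash
python3 - <<'E'
from h import *
to([.469,-.250,.22],-55)
im,d,K,T,c=grab("wrist");cv2.imwrite("pics/w1.png",im);np.save("pics/w1.npy",d);np.savez("pics/w1c.npz",K=K,T=T)
print(c)
E
```

```text
t 0.1 tcp [ 166.  -653.6  230. ] yaw 14.26 tilt [-0.     0.002 -1.   ] F [-0.7 -0.   0. ] w 85.3 g 0.0 q6 -0.04
shift [ 393.  -316.5   10.7] roll 69.26
{'intrinsics': array([[362.42808404,   0.        , 315.0790959 ],
       [  0.        , 362.42808404, 238.70225272],
       [  0.        ,   0.        ,   1.        ]]), 'world_to_cam': array([[ 0.24722206, -0.96895168, -0.00372751, -0.67300225],
       [ 0.92686457,  0.23760185, -0.29063282,  0.03769569],
       [ 0.28249482,  0.06839595,  0.9568274 , -0.38076091],
       [ 0.        ,  0.        ,  0.        ,  1.        ]])}
```

View pics/w1.png

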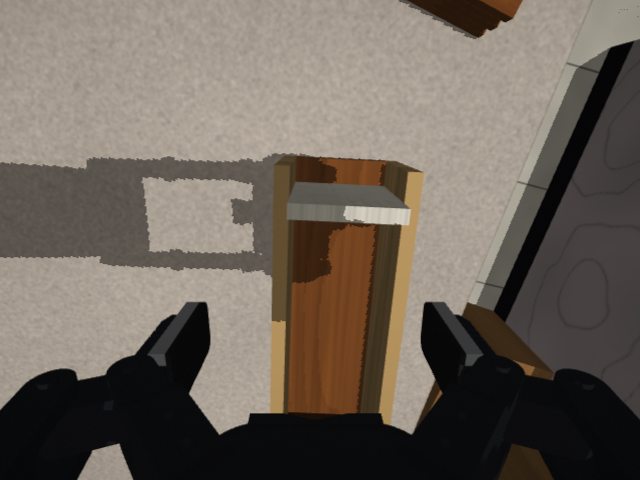

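The move was refused, so this is still the start view: a wooden mitre box at about (345,290) under the gripper, with the fingers in the lower half. I'll resend with every field in every row.

>>> step_arm(commands=[{"fingers":-1,"dx":0.05,"dy":-0.04,"dz":0.001,"roll":9},{"fingers":-1,"dx":0.1,"dy":-0.08,"dz":0.0025,"roll":18},{"fingers":-1,"dx":0.15,"dy":-0.12,"dz":0.004,"roll":27},{"fingers":-1,"dx":0.2,"dy":-0.16,"dz":0.005,"roll":36},{"fingers":-1,"dx":0.25,"dy":-0.2,"dz":0.006,"roll":45},{"fingers":-1,"dx":0.3,"dy":-0.24,"dz":0.008,"roll":54},{"fingers":-1,"dx":0.35,"dy":-0.28,"dz":0.01,"roll":62},{"fingers":-1,"dx":0.393,"dy":-0.3165,"dz":0.0107,"roll":69.3}], squeeze=40)

```text
time: 1.15
tool_pos: [0.4672, -0.2527, 0.2205]
tcp_rot: [2.783, -1.458, 0.0]
wrist_force: [0.4, -1.1, 0.3]
width: 1.003
grip_force: 0.0
```

```bash
python3 - <<'E'
from h import *
to([.469,-.250,.22],-55)
im,d,K,T,c=grab("wrist");cv2.imwrite("pics/w2.png",im);np.save("pics/w2.npy",d);np.savez("pics/w2c.npz",K=K,T=T)
E
```

```text
t 1.15 tcp [ 467.2 -252.7  220.5] yaw -55.3 tilt [ 0. -0. -1.] F [ 0.4 -1.1  0.3] w 85.3 g 0.0 q6 1.99
shift [-1.2 -3.   0.5] roll -0.3
```

View pics/w2.png

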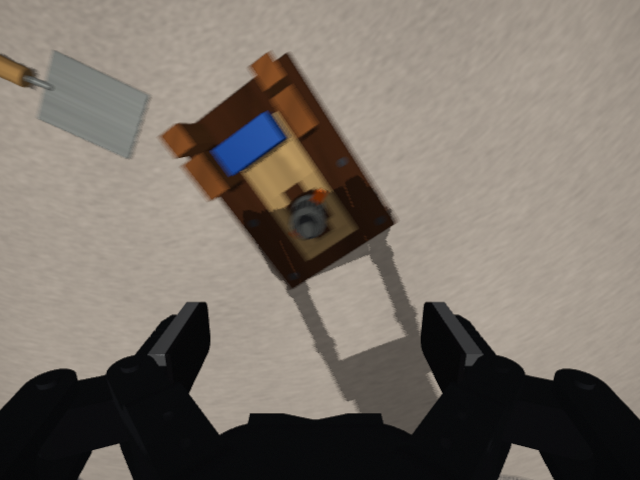

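The wrist view shows the jig: post cap at about (309,215), blue block at (248,144), orange lugs at (320,195) and (295,233).

```bash
cat >> m.py <<'E'
def keep(p): m=np.median(p,0); return p[np.linalg.norm(p-m,axis=1)<.15]
def big(mask):
    n,l,s,_=cv2.connectedComponentsWithStats(mask.astype(np.uint8)); return l==1+np.argmax(s[1:,4])
def hsvs(im): h=cv2.cvtColor(im,cv2.COLOR_BGR2HSV).astype(int); return h[...,0],h[...,1],h[...,2]
E
python3 - <<'E'
from m import *
read_camera("wrist")
im,d,K,T,c=grab("wrist");cv2.imwrite("pics/w3.png",im)
P=cloud(d,K,T);Z=P[...,2];H,S,V=hsvs(im)
up=np.mgrid[:480,:640][0]<300
blue=big((H>100)&(H<130)&(S>120)&up&(V>60))
b=P[blue];print("z block",np.median(b[:,2])); stat("block",b[abs(b[:,2]-.084)<.006])
m=up&(Z>.01)&(Z<.024)&(np.hypot(P[...,0]-.5,P[...,1]+.26)<.14);stat("board",P[big(m)])
m=up&(Z>.08)&(np.hypot(P[...,0]-.469,P[...,1]+.25)<.03);stat("cap",P[m])
m=up&(Z>.05)&(Z<.08)&(np.hypot(P[...,0]-.469,P[...,1]+.25)<.03);stat("collar",P[m])
og=(S>170)&((H<14))&(V>140)&up&(np.hypot(P[...,0]-.469,P[...,1]+.25)<.05);stat("orange",P[og])
print("px",pix([.469,-.25,.088],K,T))
E
```

```text
z block 0.08409013507571511
block 2250 mean [ 543.8 -277.4   84.1] rect (array([ 544. , -276.7]), array([50.3, 24.1]), 69.6)
board 13580 mean [ 493.7 -266.1   18.1] rect (array([ 501.3, -260.7]), array([130.5, 185.5]), 69.6)
cap 425 mean [ 471.7 -250.8   89.4] rect (array([ 471.1, -249.8]), array([17.5, 17.1]), 37.6)
collar 591 mean [ 474.4 -254.4   68.3] rect (array([ 471.4, -250.1]), array([28.9, 28.1]), 44.3)
orange 48 mean [ 473.6 -272.1   35.4] rect (array([ 472.9, -271.4]), array([8.8, 5.9]), 2.2)
px (np.float64(317.4211229320555), np.float64(226.02675349418982))
```

```bash
python3 -c "
from h import *
to([.471,-.250,.042],-55)"
```

```text
t 1.3 tcp [ 467.6 -251.9  220.3] yaw -54.71 tilt [-0.     0.001 -1.   ] F [ 0.2 -0.7 -1.3] w 84.9 g 0.0 q6 1.98
shift [  0.6  -3.8 178.3] roll 0.29
```

>>> step_arm(commands=[{"fingers":-1,"dx":0.0006,"dy":-0.0038,"dz":0.05,"roll":0},{"fingers":-1,"dx":0.0006,"dy":-0.0038,"dz":0.1,"roll":0},{"fingers":-1,"dx":0.0006,"dy":-0.0038,"dz":0.14,"roll":0},{"fingers":-1,"dx":0.0006,"dy":-0.0038,"dz":0.165,"roll":0},{"fingers":-1,"dx":0.0006,"dy":-0.0038,"dz":0.178,"roll":0},{"fingers":-1,"dx":0.0006,"dy":-0.0038,"dz":0.178,"roll":0}], squeeze=50)

```text
time: 2.05
tool_pos: [0.4688, -0.2533, 0.0419]
tcp_rot: [2.785, -1.453, -0.003]
wrist_force: [0.2, 0.6, 1.4]
width: 0.998
grip_force: 0.0
```

>>> step_arm(commands=[{"fingers":1,"dx":0,"dy":0,"dz":0,"roll":0},{"fingers":1,"dx":0,"dy":0,"dz":0,"roll":0},{"fingers":1,"dx":0,"dy":0,"dz":0,"roll":0},{"fingers":1,"dx":0,"dy":0,"dz":0,"roll":0},{"fingers":1,"dx":0,"dy":0,"dz":0,"roll":0},{"fingers":1,"dx":0,"dy":0,"dz":0,"roll":0}], squeeze=50)

```text
time: 2.8
tool_pos: [0.4715, -0.2526, 0.044]
tcp_rot: [-2.785, 1.451, -0.004]
wrist_force: [2.4, 4.1, 5.4]
width: 0.309
grip_force: 49.2
```

>>> step_arm(commands=[{"fingers":1,"dx":0,"dy":0,"dz":-0.004,"roll":0},{"fingers":1,"dx":0,"dy":0,"dz":-0.008,"roll":0},{"fingers":1,"dx":0,"dy":0,"dz":-0.011,"roll":0},{"fingers":1,"dx":0,"dy":0,"dz":-0.012,"roll":0},{"fingers":1,"dx":0,"dy":0,"dz":-0.012,"roll":0}], squeeze=60)

```text
time: 3.42
tool_pos: [0.4713, -0.2525, 0.0541]
tcp_rot: [-2.785, 1.451, -0.004]
wrist_force: [7.6, 2.0, -7.7]
width: 0.31
grip_force: 59.4
```

```bash
python3 -c "
from h import *
to([.471,-.250,.054],14)
print(read_state()['torque'])"
```

```text
t 3.42 tcp [ 471.3 -252.5   54.1] yaw -55.06 tilt [ 0.003 -0.    -1.   ] F [ 7.6  2.  -7.7] w 26.4 g 59.4 q6 1.99
shift [-2.3 -1.2  0.1] roll -69.06
[ 0.18373789 -1.21757359  0.00510356]
```

>>> step_arm(commands=[{"fingers":1,"dx":0,"dy":0,"dz":-0.001,"roll":-9},{"fingers":1,"dx":0,"dy":0,"dz":-0.001,"roll":-18},{"fingers":1,"dx":0,"dy":0,"dz":-0.001,"roll":-27},{"fingers":1,"dx":0,"dy":0,"dz":-0.001,"roll":-36},{"fingers":1,"dx":0,"dy":0,"dz":-0.001,"roll":-45},{"fingers":1,"dx":0,"dy":0,"dz":-0.001,"roll":-54},{"fingers":1,"dx":0,"dy":0,"dz":-0.001,"roll":-63},{"fingers":1,"dx":0,"dy":0,"dz":-0.001,"roll":-70}])

```text
time: 4.42
tool_pos: [0.4723, -0.2501, 0.0548]
tcp_rot: [-3.111, -0.409, -0.008]
wrist_force: [9.9, 9.6, -7.8]
width: 0.305
grip_force: 59.4
```

>>> step_arm(commands=[{"fingers":1,"dx":0,"dy":0,"dz":0,"roll":0},{"fingers":1,"dx":0,"dy":0,"dz":0,"roll":0}])

```text
time: 4.68
tool_pos: [0.4711, -0.2502, 0.0544]
tcp_rot: [-3.112, -0.407, -0.004]
wrist_force: [9.0, 8.2, -8.0]
width: 0.305
grip_force: 59.5
```

```bash
python3 -c "
from h import *
to([.471,-.250,.043],14)
print(read_state()['torque'])"
```

```text
t 4.67 tcp [ 471.1 -250.2   54.4] yaw 14.9 tilt [ 0.002  0.004 -1.   ] F [ 9.   8.2 -8. ] w 26.0 g 59.5 q6 0.77
shift [-0.1 -0.2 11.4] roll 0.9
[ 1.40647037e+00 -1.49378761e+00  6.89191115e-04]
```

>>> step_arm(commands=[{"fingers":1,"dx":0,"dy":0,"dz":0,"roll":-4},{"fingers":1,"dx":0,"dy":0,"dz":0,"roll":-4},{"fingers":1,"dx":0,"dy":0,"dz":0,"roll":-4}])

```text
time: 5.05
tool_pos: [0.4711, -0.2501, 0.0543]
tcp_rot: [-3.096, -0.51, -0.005]
wrist_force: [9.6, 8.6, -7.2]
width: 0.309
grip_force: 59.5
```

```bash
python3 -c "
from h import *
to([.471,-.250,.043],14)
s=read_state()
print(s['torque'], np.cross(s['tool_pos'],s['wrist_force']))"
```

```text
t 5.05 tcp [ 471.1 -250.1   54.3] yaw 18.7 tilt [ 0.003  0.005 -1.   ] F [ 9.6  8.6 -7.2] w 26.2 g 59.5 q6 0.7
shift [-0.1 -0.1 11.3] roll 4.7
[ 1.35684278 -1.44508612 -1.03478586] [1.33745708 3.91916991 6.44311247]
```

The torque shows the end stop has been reached. Now I lower and release.

>>> step_arm(commands=[{"fingers":1,"dx":0,"dy":0,"dz":0.004,"roll":2},{"fingers":1,"dx":0,"dy":0,"dz":0.008,"roll":2},{"fingers":1,"dx":0,"dy":0,"dz":0.0105,"roll":2},{"fingers":-1,"dx":0,"dy":0,"dz":0.0105,"roll":2},{"fingers":-1,"dx":0,"dy":0,"dz":0.0105,"roll":2},{"fingers":-1,"dx":0,"dy":0,"dz":0.0105,"roll":2},{"fingers":-1,"dx":0,"dy":0,"dz":0.0105,"roll":2},{"fingers":-1,"dx":0,"dy":0,"dz":0.0105,"roll":2}])

```text
time: 6.05
tool_pos: [0.4698, -0.253, 0.0453]
tcp_rot: [3.107, 0.463, 0.0]
wrist_force: [0.2, 0.4, 0.2]
width: 0.999
grip_force: 0.0
```

>>> step_arm(commands=[{"fingers":-1,"dx":0,"dy":0,"dz":-0.05,"roll":0},{"fingers":-1,"dx":0,"dy":0,"dz":-0.11,"roll":0},{"fingers":-1,"dx":0,"dy":0,"dz":-0.17,"roll":0},{"fingers":-1,"dx":-0.02,"dy":0,"dz":-0.18,"roll":0},{"fingers":-1,"dx":-0.02,"dy":0,"dz":-0.18,"roll":0},{"fingers":-1,"dx":-0.02,"dy":0,"dz":-0.18,"roll":0}])

```text
time: 6.8
tool_pos: [0.4496, -0.2581, 0.2231]
tcp_rot: [-3.105, -0.462, 0.004]
wrist_force: [0.8, -0.6, -0.3]
width: 1.002
grip_force: 0.0
```

```bash
cat > jig.py <<'E'
from m import *
im,d,K,T,c=grab("wrist")
P=cloud(d,K,T);Z=P[...,2];H,S,V=hsvs(im)
up=np.mgrid[:480,:640][0]<300
blue=big((H>100)&(H<130)&(S>120)&up&(V>60));b=P[blue];stat("block",b[abs(b[:,2]-.084)<.006])
rr=np.hypot(P[...,0]-.471,P[...,1]+.25)
stat("collar",P[up&(Z>.05)&(Z<.08)&(rr<.03)])
og=(S>170)&(H<14)&(V>140)&up&(rr<.05);p=P[og]
print("orange",len(p),"z",np.round(np.percentile(p[:,2],[10,50,90])*1000,1),"angles in jig",np.round(np.percentile(np.degrees(np.arctan2(p[:,1]+.25,p[:,0]-.471))+20.4,[5,50,95])))
u,v=pix([.48,-.25,.05],K,T);u,v=int(u),int(v)
cv2.imwrite("pics/w4.png",cv2.resize(im[max(v-90,0):v+90,max(u-120,0):u+120],(720,540)))
E
python3 jig.py; python3 -c "
from h import *
to([.471,-.250,.1],-20.4)"
```

```text
block 2323 mean [ 544.4 -276.1   83.9] rect (array([ 544.3, -276.7]), array([50. , 23.8]), 69.8)
collar 569 mean [ 475.5 -248.4   68.9] rect (array([ 471.6, -249.4]), array([28.7, 29. ]), 38.6)
orange 132 z [34.7 35.5 36.6] angles in jig [-11.   2.  16.]
t 6.85 tcp [ 449.7 -257.9  222.8] yaw 16.94 tilt [-0.003  0.002 -1.   ] F [ 0.6  0.4 -1.3] w 85.2 g 0.0 q6 0.71
shift [ 23.   -1.  122.8] roll 37.34
```

View pics/w4.png

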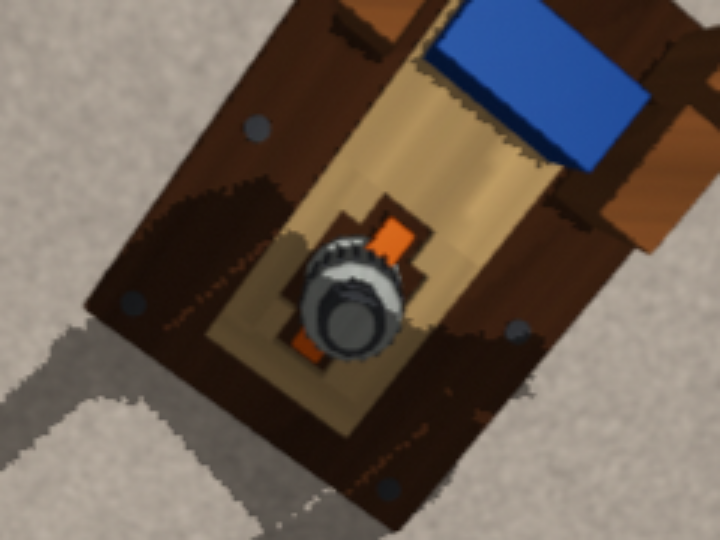

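The crop shows both lugs in line with the notches (390,240 and 310,345) and the collar down. Next is the stop.

```bash
python3 -c "
from h import *
to([.544,-.277,.2],69.6)"
```

```text
t 6.85 tcp [ 449.7 -257.9  222.8] yaw 16.94 tilt [-0.003  0.002 -1.   ] F [ 0.6  0.4 -1.3] w 85.2 g 0.0 q6 0.71
shift [84.7 45.8 22.5] roll -52.66
```

>>> step_arm(commands=[{"fingers":-0.4,"dx":0.03,"dy":0.016,"dz":0.008,"roll":-10.5},{"fingers":-0.4,"dx":0.06,"dy":0.032,"dz":0.016,"roll":-21},{"fingers":-0.4,"dx":0.085,"dy":0.046,"dz":0.0225,"roll":-31.5},{"fingers":-0.4,"dx":0.085,"dy":0.046,"dz":0.0225,"roll":-42},{"fingers":-0.4,"dx":0.085,"dy":0.046,"dz":0.0225,"roll":-52.6},{"fingers":-0.4,"dx":0.085,"dy":0.046,"dz":0.0225,"roll":-52.6},{"fingers":-0.4,"dx":0.085,"dy":0.046,"dz":0.0225,"roll":-52.6}])

```text
time: 7.72
tool_pos: [0.5451, -0.2775, 0.2014]
tcp_rot: [-2.582, -1.787, 0.001]
wrist_force: [-0.4, -0.1, 0.1]
width: 0.702
grip_force: 0.0
```

```bash
python3 -c "
from h import *
to([.544,-.277,.043],69.6)"
```

```text
t 7.72 tcp [ 545.1 -277.5  201.4] yaw 69.39 tilt [-0.002  0.001 -1.   ] F [-0.4 -0.1  0.1] w 59.7 g 0.0 q6 -0.15
shift [  0.   -0.9 158.4] roll -0.21
```

>>> step_arm(commands=[{"fingers":-0.4,"dx":0,"dy":-0.001,"dz":0.05,"roll":0},{"fingers":-0.4,"dx":0,"dy":-0.001,"dz":0.1,"roll":0},{"fingers":-0.4,"dx":0,"dy":-0.001,"dz":0.135,"roll":0},{"fingers":-0.4,"dx":0,"dy":-0.001,"dz":0.158,"roll":0},{"fingers":-0.4,"dx":0,"dy":-0.001,"dz":0.158,"roll":0},{"fingers":1,"dx":0,"dy":-0.001,"dz":0.158,"roll":0},{"fingers":1,"dx":0,"dy":-0.001,"dz":0.158,"roll":0},{"fingers":1,"dx":0,"dy":-0.001,"dz":0.158,"roll":0}], squeeze=80)

```text
time: 8.72
tool_pos: [0.5458, -0.2783, 0.0466]
tcp_rot: [2.578, 1.79, 0.002]
wrist_force: [-0.4, 0.6, 4.8]
width: 0.268
grip_force: 79.0
```

>>> step_arm(commands=[{"fingers":1,"dx":0,"dy":0,"dz":0,"roll":0},{"fingers":1,"dx":0,"dy":0,"dz":0,"roll":0},{"fingers":1,"dx":0,"dy":0,"dz":0,"roll":0}])

```text
time: 9.1
tool_pos: [0.5457, -0.2783, 0.0466]
tcp_rot: [2.578, 1.79, 0.002]
wrist_force: [-0.4, 0.1, 7.4]
width: 0.271
grip_force: 79.1
```

>>> step_arm(commands=[{"fingers":1,"dx":0,"dy":0,"dz":-0.006,"roll":0},{"fingers":1,"dx":0,"dy":0,"dz":-0.012,"roll":0},{"fingers":1,"dx":0,"dy":0,"dz":-0.02,"roll":0},{"fingers":1,"dx":0,"dy":0,"dz":-0.02,"roll":0}])

```text
time: 9.6
tool_pos: [0.5452, -0.2779, 0.0656]
tcp_rot: [2.579, 1.791, 0.001]
wrist_force: [-0.9, 0.3, -1.8]
width: 0.273
grip_force: 78.3
```

```bash
python3 - <<'E'
from h import *
to([.544,-.277,.16],69.6)
E
```

```text
t 9.6 tcp [ 545.2 -277.9   65.6] yaw 69.56 tilt [ 0.001 -0.001 -1.   ] F [-0.9  0.3 -1.8] w 23.2 g 78.3 q6 -0.16
shift [  0.4  -1.2 -94.4] roll -0.04
```

>>> step_arm(commands=[{"fingers":1,"dx":0,"dy":0,"dz":-0.016,"roll":0},{"fingers":1,"dx":0,"dy":0,"dz":-0.032,"roll":0},{"fingers":1,"dx":0,"dy":0,"dz":-0.048,"roll":0},{"fingers":1,"dx":0,"dy":0,"dz":-0.066,"roll":0},{"fingers":1,"dx":0,"dy":0,"dz":-0.09,"roll":0},{"fingers":1,"dx":0,"dy":0,"dz":-0.105,"roll":0},{"fingers":1,"dx":0,"dy":0,"dz":-0.105,"roll":0}])

```text
time: 10.48
tool_pos: [0.5457, -0.2782, 0.1719]
tcp_rot: [2.578, 1.79, 0.003]
wrist_force: [-0.0, -0.8, -3.1]
width: 0.27
grip_force: 78.4
```

```bash
python3 - <<'E'
from h import *
im,d,K,T,c=grab("side");u,v=map(int,pix([.5,-.25,.1],K,T));print(u,v)
cv2.imwrite("pics/s5.png",cv2.resize(im[max(0,v-100):v+100,u-130:u+130],(780,600)))
to([.593,-.007,.12],69.6)
E
```

```text
378 149
t 10.53 tcp [ 544.8 -277.7  170.4] yaw 69.55 tilt [ 0.001 -0.001 -1.   ] F [-0.4 -0.3 -3.2] w 23.0 g 78.4 q6 -0.16
shift [270.5 -49.5  50.3] roll -0.05
```

View pics/s5.png

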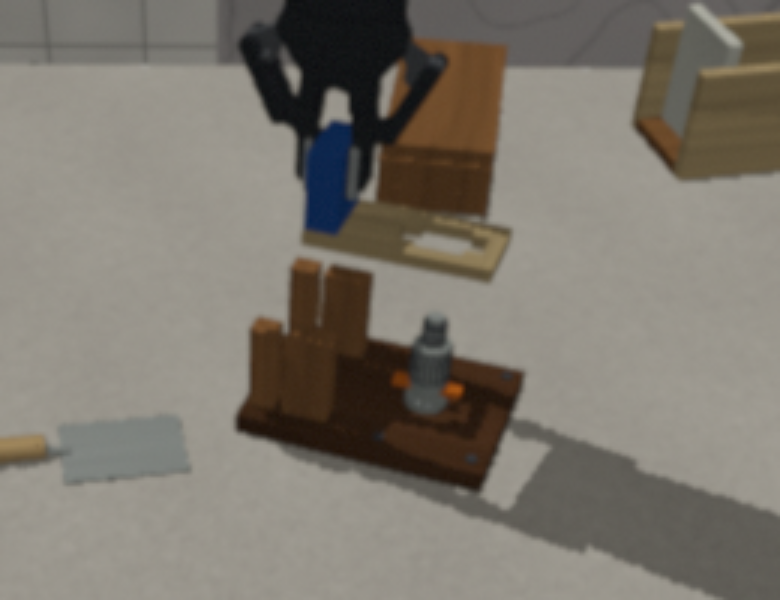

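The side crop shows the stop hanging level, clear above the post (435,340), with the collar staying open. Carrying it to the bench.

>>> step_arm(commands=[{"fingers":1,"dx":0.03,"dy":-0.005,"dz":0,"roll":0},{"fingers":1,"dx":0.075,"dy":-0.013,"dz":0,"roll":0},{"fingers":1,"dx":0.125,"dy":-0.022,"dz":0,"roll":0},{"fingers":1,"dx":0.175,"dy":-0.032,"dz":0,"roll":0},{"fingers":1,"dx":0.225,"dy":-0.041,"dz":0,"roll":0},{"fingers":1,"dx":0.255,"dy":-0.047,"dz":0.01,"roll":0},{"fingers":1,"dx":0.27,"dy":-0.05,"dz":0.04,"roll":0},{"fingers":1,"dx":0.27,"dy":-0.05,"dz":0.08,"roll":0}])

```text
time: 11.52
tool_pos: [0.5924, -0.0055, 0.0888]
tcp_rot: [2.578, 1.794, 0.002]
wrist_force: [-0.0, 0.1, -3.0]
width: 0.274
grip_force: 78.5
```

>>> step_arm(commands=[{"fingers":1,"dx":0,"dy":0,"dz":0.03,"roll":0},{"fingers":1,"dx":0,"dy":0,"dz":0.045,"roll":0},{"fingers":1,"dx":0,"dy":0,"dz":0.045,"roll":0},{"fingers":1,"dx":0,"dy":0,"dz":0.045,"roll":0}])

```text
time: 12.02
tool_pos: [0.5931, -0.0073, 0.0458]
tcp_rot: [2.58, 1.791, 0.003]
wrist_force: [0.2, -0.4, -2.3]
width: 0.273
grip_force: 78.6
```

```bash
python3 - <<'E'
from h import *
to([.593,-.007,.0286],69.6)
E
```

```text
t 12.03 tcp [593.1  -7.3  45.8] yaw 69.54 tilt [ 0.002 -0.    -1.   ] F [ 0.2 -0.4 -2.3] w 23.2 g 78.6 q6 0.3
shift [ 0.2 -0.2 17.2] roll -0.06
```

>>> step_arm(commands=[{"fingers":1,"dx":0,"dy":0,"dz":0.009,"roll":0},{"fingers":1,"dx":0,"dy":0,"dz":0.014,"roll":0},{"fingers":1,"dx":0,"dy":0,"dz":0.0175,"roll":0},{"fingers":1,"dx":0,"dy":0,"dz":0.0175,"roll":0},{"fingers":1,"dx":0,"dy":0,"dz":0.0175,"roll":0}])

```text
time: 12.65
tool_pos: [0.5919, -0.0071, 0.0286]
tcp_rot: [-2.58, -1.792, 0.0]
wrist_force: [-3.7, 0.7, 7.1]
width: 0.272
grip_force: 79.7
```

>>> step_arm(commands=[{"fingers":0.2,"dx":0,"dy":0,"dz":0,"roll":0},{"fingers":-0.4,"dx":0,"dy":0,"dz":0,"roll":0},{"fingers":-1,"dx":0,"dy":0,"dz":0,"roll":0},{"fingers":-1,"dx":0,"dy":0,"dz":0,"roll":0},{"fingers":-1,"dx":0,"dy":0,"dz":-0.05,"roll":0},{"fingers":-1,"dx":0,"dy":0,"dz":-0.11,"roll":0},{"fingers":-1,"dx":0,"dy":0,"dz":-0.17,"roll":0},{"fingers":-1,"dx":0,"dy":0,"dz":-0.17,"roll":0}])

```text
time: 13.65
tool_pos: [0.5966, -0.0073, 0.2046]
tcp_rot: [2.574, 1.787, 0.016]
wrist_force: [0.7, 0.1, -0.5]
width: 1.004
grip_force: 0.0
```

```bash
cat > blk.py <<'E'
from m import *
def look(n,box):
    im,d,K,T,c=grab(n);P=cloud(d,K,T);H,S,V=hsvs(im)
    x,y=P[...,0],P[...,1]
    m=(H>100)&(H<130)&(S>120)&(x>box[0])&(x<box[1])&(y>box[2])&(y<box[3])
    return im,P,H,S,V,m,K,T
E
python3 - <<'E'
from blk import *
to([.593,-.007,.2],160)
for n in("top","wrist"):
    im,P,H,S,V,m,K,T=look(n,(.5,.68,-.1,.1));Z=P[...,2]
    stat("blk "+n,P[m&(abs(Z-.066)<.006)])
    stat("plate",P[(P[...,0]>.44)&(P[...,0]<.66)&(abs(P[...,1])<.1)&(abs(Z-.010)<.004)])
E
```

```text
t 13.65 tcp [596.6  -7.3 204.6] yaw 69.56 tilt [ 0.013 -0.001 -1.   ] F [ 0.7  0.1 -0.5] w 85.4 g 0.0 q6 0.3
shift [-1.  -3.5  4.5] roll -90.44
blk top 77 mean [582.8 -25.9  65.1] rect (array([583.3, -26.3]), array([ 7.9, 23.1]), 67.4)
plate 1152 mean [520.8  13.7   9.4] rect (array([541.2,  11.2]), array([ 56.1, 129.6]), 69.6)
blk wrist 1766 mean [593.3  -4.8  65.8] rect (array([592.9,  -5.5]), array([49.6, 22.8]), 69.8)
plate 4953 mean [537.5  16.9   9.8] rect (array([543.3,  12.6]), array([ 56.3, 129.9]), 69.7)
```

>>> step_arm(commands=[{"fingers":-1,"dx":0,"dy":0,"dz":0,"roll":-10.7},{"fingers":-1,"dx":0,"dy":0,"dz":0,"roll":-21.4},{"fingers":-1,"dx":0,"dy":0,"dz":0,"roll":-32},{"fingers":-1,"dx":0,"dy":0,"dz":0,"roll":-42.5},{"fingers":-1,"dx":0,"dy":0,"dz":0,"roll":-53},{"fingers":-1,"dx":0,"dy":0,"dz":0,"roll":-63.5},{"fingers":-1,"dx":0,"dy":0,"dz":0,"roll":-74},{"fingers":-1,"dx":0,"dy":0,"dz":0,"roll":-84.5}])

```text
time: 14.75
tool_pos: [0.5901, -0.007, 0.1939]
tcp_rot: [-0.695, -3.058, 0.001]
wrist_force: [1.0, -0.7, -0.3]
width: 1.001
grip_force: 0.0
```

>>> step_arm(commands=[{"fingers":-1,"dx":0,"dy":0,"dz":0,"roll":-5.7},{"fingers":-1,"dx":0,"dy":0,"dz":0,"roll":-5.7},{"fingers":-1,"dx":0,"dy":0,"dz":0,"roll":-5.7}])

```text
time: 15.12
tool_pos: [0.5911, -0.007, 0.1955]
tcp_rot: [-0.554, -3.09, 0.001]
wrist_force: [0.3, -0.6, 0.2]
width: 1.005
grip_force: 0.0
```

```bash
python3 - <<'E'
from h import *
to([.591,-.005,.030],159.7)
E
```

```text
t 15.12 tcp [591.1  -7.  195.5] yaw 159.66 tilt [-0.003  0.    -1.   ] F [ 0.3 -0.6  0.2] w 85.4 g 0.0 q6 -1.27
shift [  0.3   2.  165.5] roll -0.04
```

>>> step_arm(commands=[{"fingers":-1,"dx":0,"dy":0.002,"dz":0.05,"roll":0},{"fingers":-1,"dx":0,"dy":0.002,"dz":0.1,"roll":0},{"fingers":-1,"dx":0,"dy":0.002,"dz":0.145,"roll":0},{"fingers":-1,"dx":0,"dy":0.002,"dz":0.164,"roll":0},{"fingers":-1,"dx":0,"dy":0.002,"dz":0.164,"roll":0},{"fingers":1,"dx":0,"dy":0.002,"dz":0.164,"roll":0},{"fingers":1,"dx":0,"dy":0.002,"dz":0.164,"roll":0},{"fingers":1,"dx":0,"dy":0.002,"dz":0.164,"roll":0}], squeeze=110)

```text
time: 16.12
tool_pos: [0.5954, -0.0054, 0.0362]
tcp_rot: [0.551, 3.087, 0.001]
wrist_force: [0.7, -0.8, 6.0]
width: 0.564
grip_force: 114.8
```

>>> step_arm(commands=[{"fingers":1,"dx":0,"dy":0,"dz":0,"roll":0},{"fingers":1,"dx":0,"dy":0,"dz":0,"roll":0}])

```text
time: 16.38
tool_pos: [0.5954, -0.0054, 0.0362]
tcp_rot: [0.551, 3.087, 0.001]
wrist_force: [1.3, -0.4, 8.1]
width: 0.567
grip_force: 114.6
```

```bash
python3 - <<'E'
from h import *
to([.593,-.0057,.2],159.7)
E
```

```text
t 16.38 tcp [595.4  -5.4  36.2] yaw 159.75 tilt [ 0.006 -0.    -1.   ] F [ 1.3 -0.4  8.1] w 48.2 g 114.6 q6 -1.27
shift [   1.3   -0.8 -163.9] roll 0.05
```

>>> step_arm(commands=[{"fingers":0,"dx":0,"dy":0,"dz":0,"roll":0},{"fingers":-0.6,"dx":0,"dy":0,"dz":0,"roll":0},{"fingers":-0.6,"dx":0.006,"dy":0,"dz":0,"roll":0},{"fingers":-0.6,"dx":0.006,"dy":0,"dz":0,"roll":0},{"fingers":1,"dx":0.006,"dy":0,"dz":0,"roll":0},{"fingers":1,"dx":0.006,"dy":0,"dz":0,"roll":0},{"fingers":1,"dx":0.006,"dy":0,"dz":0,"roll":0},{"fingers":1,"dx":0.006,"dy":0,"dz":0,"roll":0}])

```text
time: 17.38
tool_pos: [0.5874, -0.0031, 0.0335]
tcp_rot: [0.552, 3.092, 0.0]
wrist_force: [0.3, 0.7, 2.7]
width: 0.57
grip_force: 114.0
```

>>> step_arm(commands=[{"fingers":1,"dx":0,"dy":0,"dz":0,"roll":0},{"fingers":1,"dx":0,"dy":0,"dz":-0.01,"roll":0},{"fingers":1,"dx":0,"dy":0,"dz":-0.03,"roll":0},{"fingers":1,"dx":0,"dy":0,"dz":-0.08,"roll":0},{"fingers":1,"dx":0,"dy":0,"dz":-0.12,"roll":0},{"fingers":1,"dx":0,"dy":0,"dz":-0.13,"roll":0},{"fingers":1,"dx":0,"dy":0,"dz":-0.13,"roll":0}])

```text
time: 18.25
tool_pos: [0.5871, -0.0031, 0.1637]
tcp_rot: [0.552, 3.092, 0.0]
wrist_force: [-0.2, 0.1, -3.6]
width: 0.565
grip_force: 113.9
```

```bash
cat > held.py <<'E'
from blk import *
to([.6,.2,.2],163)
s=read_state();tz=s["tool_pos"]
im,P,H,S,V,m,K,T=look("wrist",(tz[0]-.2,tz[0]+.2,tz[1]-.2,tz[1]+.2));Z=P[...,2]
r=R.from_rotvec(s["tcp_rot"]).as_matrix()
Q=(P-tz)@r   # tool frame
X,Y,W=Q[...,0],Q[...,1],Q[...,2]
pl=(X>.02)&(X<.14)&(abs(Y)<.04)&(W<.045)&(W>.0)&(H>10)&(H<30)
q=Q[big(pl)]
A=np.c_[q[:,0],q[:,1],np.ones(len(q))];k=np.linalg.lstsq(A,q[:,2],rcond=None)[0]
for _ in range(2):
    e=abs(A@k-q[:,2])<.003;k=np.linalg.lstsq(A[e],q[e,2],rcond=None)[0]
print("plate n",e.sum(),"slope x,y deg",np.round(np.degrees(k[:2]),2),"W at tcp",round(k[2]*1000,1))
print("plate end X (stop x=-40)",np.round(np.percentile(q[e,0],[.3,99.7])*1000,1),"Y",np.round(np.percentile(q[e,1],[.5,99.5])*1000,1))
print("rect",rect(q[e]))
cv2.imwrite("pics/held.png",im)
E
python3 held.py
```

```text
t 18.25 tcp [587.1  -3.1 163.7] yaw 159.75 tilt [ 0.001 -0.    -1.   ] F [-0.2  0.1 -3.6] w 48.0 g 113.9 q6 -1.27
shift [ 58.2 195.1 -36.3] roll -3.25
plate n 18208 slope x,y deg [ 0.05 -0.15] W at tcp 23.4
plate end X (stop x=-40) [ 20.2 110.7] Y [-27.5  28.4]
rect (array([65.3,  0.4]), array([56.5, 91.4]), 89.2)
```

```bash
python3 - <<'E'
from blk import *
for n in("top","side"):
    im,P,H,S,V,m,K,T=look(n,(.45,.66,.15,.34));Z=P[...,2]
    m=big(m&(Z<.022)&(Z>0)); p=P[m]
    for z in (.005,.015):
        q=p[abs(p[:,2]-z)<.0035]; stat(f"{n} z{z}",q)
        a=np.radians(-17);ex=np.array([np.cos(a),np.sin(a)]);ey=np.array([-ex[1],ex[0]])
        c=np.array([.5318,.2568]);l=(q[:,:2]-c)
        print("  jigx",np.round(np.percentile(l@ex,[.5,99.5])*1000,1),"y",np.round(np.percentile(l@ey,[.5,99.5])*1000,1))
    b=P[(abs(Z-.077)<.004)&(P[...,0]>.55)&(P[...,0]<.7)&(P[...,1]>.12)&(P[...,1]<.32)&(H<20)]
    stat("boardtop",b)
E
```

```text
top z0.005 3216 mean [554.4 249.6   4.5] rect (array([554.8, 245.8]), array([ 72.6, 135.3]), 73.1)
  jigx [-41.7  91.1] y [-31.9  31.5]
top z0.015 773 mean [538.8 251.4  14.4] rect (array([552.5, 248.9]), array([ 78.6, 140.7]), 73.0)
  jigx [-48.1  91.5] y [-40.6  37.2]
boardtop 541 mean [628.1 225.   77.2] rect (array([628.6, 225.6]), array([101. ,  12.6]), 73.1)
side z0.005 4024 mean [554.6 249.6   4.8] rect (array([556.1, 253.1]), array([ 74.5, 140.4]), 73.1)
  jigx [-42.6  93.7] y [-32.7  40.1]
side z0.015 1055 mean [545.9 260.7  14.4] rect (array([554.9, 251.6]), array([ 78.5, 141.9]), 73.0)
  jigx [-47.3  93.4] y [-36.8  40.8]
boardtop 606 mean [629.2 231.8  77.5] rect (array([628.6, 228.1]), array([100.5,  12.6]), 72.9)
```

```bash
python3 - <<'E'
from h import *
to([.6014,.2351,.164],163)
E
```

```text
t 18.4 tcp [585.3  -3.  160.6] yaw 159.75 tilt [-0.004  0.    -1.   ] F [ 0.2  0.3 -2.9] w 48.2 g 113.9 q6 -1.27
shift [ 67.3 229.   -3.4] roll -3.25
```

>>> step_arm(commands=[{"fingers":1,"dx":0.006,"dy":0.02,"dz":-0.003,"roll":-0.5},{"fingers":1,"dx":0.017,"dy":0.058,"dz":-0.003,"roll":-1},{"fingers":1,"dx":0.03,"dy":0.102,"dz":-0.003,"roll":-2},{"fingers":1,"dx":0.043,"dy":0.146,"dz":-0.003,"roll":-3},{"fingers":1,"dx":0.055,"dy":0.188,"dz":-0.003,"roll":-3.2},{"fingers":1,"dx":0.063,"dy":0.216,"dz":-0.003,"roll":-3.2},{"fingers":1,"dx":0.067,"dy":0.229,"dz":-0.003,"roll":-3.2},{"fingers":1,"dx":0.067,"dy":0.229,"dz":-0.003,"roll":-3.2}])

```text
time: 19.4
tool_pos: [0.6028, 0.2358, 0.1653]
tcp_rot: [-0.463, -3.106, 0.001]
wrist_force: [-0.1, 0.1, -3.1]
width: 0.564
grip_force: 114.1
```

```bash
python3 - <<'E'
from h import *
to([.6014,.2351,.062],163)
E
```

```text
t 19.4 tcp [602.8 235.8 165.3] yaw 163.06 tilt [-0.001 -0.001 -1.   ] F [-0.1  0.1 -3.1] w 48.0 g 114.1 q6 -0.94
shift [  1.   -0.9 103.3] roll 0.06
```

>>> step_arm(commands=[{"fingers":1,"dx":0.002,"dy":-0.001,"dz":0.02,"roll":0},{"fingers":1,"dx":0.002,"dy":-0.001,"dz":0.04,"roll":0},{"fingers":1,"dx":0.002,"dy":-0.001,"dz":0.06,"roll":0},{"fingers":1,"dx":0.002,"dy":-0.001,"dz":0.08,"roll":0},{"fingers":1,"dx":0.002,"dy":-0.001,"dz":0.095,"roll":0},{"fingers":1,"dx":0.002,"dy":-0.001,"dz":0.103,"roll":0},{"fingers":1,"dx":0.002,"dy":-0.001,"dz":0.103,"roll":0},{"fingers":1,"dx":0.002,"dy":-0.001,"dz":0.103,"roll":0}])

```text
time: 20.4
tool_pos: [0.602, 0.2349, 0.0641]
tcp_rot: [0.465, 3.105, 0.001]
wrist_force: [0.2, 0.1, -2.4]
width: 0.566
grip_force: 114.1
```

```bash
python3 - <<'E'
from m import *
to([.6014,.2351,.038],163)
s=read_state()
im,d,K,T,c=grab("wrist");P=cloud(d,K,T);H,S,V=hsvs(im)
r=R.from_rotvec(s["tcp_rot"]).as_matrix();Q=(P-s["tool_pos"])@r;X,Y,W=Q[...,0],Q[...,1],Q[...,2];Z=P[...,2]
f=lambda n,m:print(n,m.sum(),"X",np.round(np.percentile(X[m],[.5,99.5])*1000,1),"Y",np.round(np.percentile(Y[m],[.5,99.5])*1000,1),"Z",round(np.median(Z[m])*1000,1))
near=(X>.03)&(X<.16)&(abs(Y)<.07)
pl=near&(H>10)&(H<30)&(abs(W-.0235)<.004);f("plate",pl)
lip=near&(H>100)&(H<130)&(S>100)&(abs(Z-.0145)<.004)
L=lip&(Y<-.03)&(X<.1);Rr=lip&(Y>.03)&(X<.1);E=lip&(abs(Y)<.025)
for n,m in(("lipL",L),("lipR",Rr),("lipEnd",E)):
    if m.sum()>20:
        f(n,m); pts=Q[m][:,:2].astype(np.float32)*1000; l=cv2.fitLine(pts,cv2.DIST_HUBER,0,.01,.01).ravel(); print("   angle",np.round(np.degrees(np.arctan2(l[1],l[0])),1))
cv2.imwrite("pics/w6.png",im)
E
```

```text
t 20.4 tcp [602.  234.9  64.1] yaw 162.96 tilt [ 0.002  0.001 -1.   ] F [ 0.2  0.1 -2.4] w 48.1 g 114.1 q6 -0.94
shift [ 0.7  0.  26.1] roll -0.04
plate 15916 X [ 30.4 110.5] Y [-27.6  28.2] Z 40.5
lipL 1601 X [30.5 99.7] Y [-38.3 -32.3] Z 15.0
   angle -0.3
lipR 1722 X [30.5 99.8] Y [33.5 39.3] Z 15.0
   angle -0.1
lipEnd 1048 X [116.3 120.6] Y [-24.8  24.7] Z 15.1
   angle 89.7
```

View pics/w6.png

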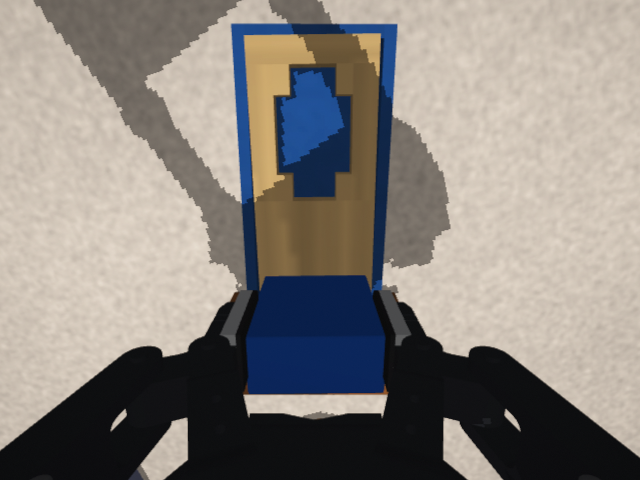

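The wrist view shows the plate centred between the lips, left and right gaps equal and the end lip at row 27. I shift 1 mm away from the board and lower.

>>> step_arm(commands=[{"fingers":1,"dx":0.0015,"dy":0,"dz":0.008,"roll":0},{"fingers":1,"dx":0.0015,"dy":0,"dz":0.016,"roll":0},{"fingers":1,"dx":0.0015,"dy":0,"dz":0.022,"roll":0},{"fingers":1,"dx":0.0015,"dy":0,"dz":0.0255,"roll":0},{"fingers":1,"dx":0.0015,"dy":0,"dz":0.0255,"roll":0},{"fingers":1,"dx":0.0015,"dy":0,"dz":0.0255,"roll":0}])

```text
time: 21.2
tool_pos: [0.5994, 0.2348, 0.0385]
tcp_rot: [-0.465, -3.106, 0.001]
wrist_force: [-4.0, -1.2, 5.3]
width: 0.568
grip_force: 114.7
```

>>> step_arm(commands=[{"fingers":0,"dx":0,"dy":0,"dz":0,"roll":0},{"fingers":-0.6,"dx":0,"dy":0,"dz":0,"roll":0},{"fingers":-0.6,"dx":0,"dy":0,"dz":0,"roll":0},{"fingers":-0.6,"dx":0,"dy":0,"dz":-0.01,"roll":0},{"fingers":-0.6,"dx":0,"dy":0,"dz":-0.05,"roll":0},{"fingers":-0.6,"dx":0,"dy":0,"dz":-0.11,"roll":0},{"fingers":-0.6,"dx":0,"dy":0,"dz":-0.16,"roll":0},{"fingers":-0.6,"dx":0,"dy":0,"dz":-0.16,"roll":0}])

```text
time: 22.2
tool_pos: [0.6038, 0.2364, 0.2054]
tcp_rot: [0.464, 3.096, 0.009]
wrist_force: [-0.4, 0.2, 0.5]
width: 0.802
grip_force: 0.0
```

```bash
python3 - <<'E'
from m import *
to([.6,.235,.2],163)
im,d,K,T,c=grab("wrist");P=cloud(d,K,T);H,S,V=hsvs(im);Z=P[...,2]
a=np.radians(-17);ex=np.array([np.cos(a),np.sin(a)]);ey=np.array([-ex[1],ex[0]])
l=P[...,:2]-[.5335,.2563];X=l@ex;Y=l@ey
f=lambda n,m:print(n,m.sum(),"x",np.round(np.percentile(X[m],[.5,99.5])*1000,1),"y",np.round(np.percentile(Y[m],[.5,99.5])*1000,1),"z",np.round(np.percentile(Z[m],[2,50,98])*1000,1))
n=(abs(X)<.12)&(abs(Y)<.06)
f("plate",n&(H>10)&(H<30)&(abs(Z-.015)<.006)&(abs(Y)<.031)&(X>-.043)&(X<.06))
f("block",n&(H>100)&(H<130)&(S>100)&(Z>.06)&(Z<.08))
f("lips",n&(H>100)&(H<130)&(S>100)&(abs(Z-.015)<.003))
t,d,K,T,c=grab("top");cv2.imwrite("pics/top7.png",t)
cv2.imwrite("pics/both7.png",np.vstack([im[:,:],t])[::,:][::2,::2])
E
```

```text
t 22.2 tcp [603.8 236.4 205.4] yaw 162.95 tilt [ 0.012  0.004 -1.   ] F [-0.4  0.2  0.5] w 68.2 g 0.0 q6 -0.94
shift [ 3.3 -2.5  5.4] roll -0.05
plate 5252 x [-40.8  59.5] y [-28.1  27.1] z [13.5 15.  16.6]
block 1967 x [64.2 88.1] y [-23.9  25.1] z [62.6 70.9 72.3]
lips 2789 x [-48.6  93.3] y [-38.2  38.6] z [13.2 15.  16.7]
```

View pics/both7.png

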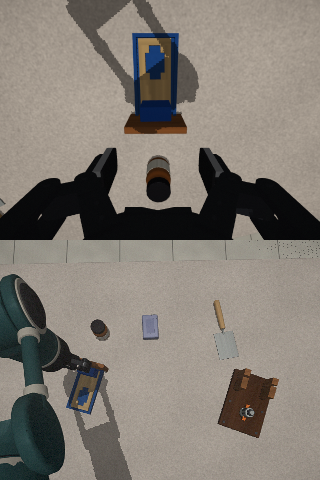

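The stop sits flat inside the lips (plate top at 15 mm, block top at 71 mm) with its block against the back board. Nothing else moved and the gripper is clear.

```bash
python3 -c "
from workcell import *
print(finish_job())"
```

```text
the job is handed in; nothing more can be done
None
```

The job is handed in at about 22 s of the 67 s: the collar is open and down, and the stop was stood on the bench, regripped by its narrow ends and laid flat in the bay with its block next to the back board; soap, jar and scraper look undisturbed in the last picture.

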